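# Mix one sample vial on the vortex mixer, holding it pressed

### The arm

A 6-joint arm with a two-finger parallel gripper is mounted at the origin on a cart in front of the work surface, level with it; the furniture and walls round the work are solid. World frame = base frame: x ahead of the robot, y to its left, z up, the work surface at z = 0. Lengths are in m, angles in rad, forces in N, time in s.
With the tool pointing down it reaches from about 0.3 to 0.775 m from the base axis. Payload 14.6 kg.
Tool frame: the origin (TCP) lies at the very end of the fingers, on their centre line; the grasp point (between the pads) lies 19 mm behind it; z points along the fingers, y is the line along which they close (so a half turn about z gives the same grasp; the last joint's range is limited). The gripper opens to 94 mm and grips with 3 to 60 N. Pads are 16 mm wide; open, the fingers measure 119 mm over their backs; the gripper's body (75 mm by 177 mm) begins 78 mm behind the grasp point.
Start: joints at [1.113, 0.3, 1.521, -0, 1.321, -0.067], TCP at [0.21, 0.509, 0.205] pointing down, gripper open.
Joint ranges: [-3.03, 3.03], [-0.79, 2.21], [0.23, 2.52], [-1.04, 4.18], [0, 3.07], [-2.55, 2.55]. Speed limits (rad/s): [2.22, 2.22, 2.57, 3.14, 3.14, 3.14].

### API

Orientations are given as [roll, pitch, yaw] about the fixed x, y, z axes, in that order (R = Rz(yaw) Ry(pitch) Rx(roll)).
In Python, from station import * gives the robot as it stands.
- The arm moves only by the tool jog_arm, never from a script. Its argument "rows" is a list of rows, each a list of 3 entries, a list of its own where there are three numbers: the shift along the tool's x, y, z in m, then the turn about the tool's z in degrees, then the finger opening in m, from 0 to 0.094. A call has 1 to 12 rows; each row shifts and turns the commanded pose from where the row before left it, along the tool's axes as they then stand; what a row does not reach is not made up. A row lasts 1/12 s, in which the tool goes at most 41.7 mm and 7.16 degrees, less where a joint would pass 70% of its speed; a pose out of reach is approached as far as the arm can. A call is refused whole if a number of a shift passes 0.0417 or a number of a turn 7.16, either way. A call with a gripper value outside its range is refused whole. The fingers move at their own pace and stop on an object; "squeeze" is the grip in N (left out, the last holds). Time passes only in rows, so rows that do not move let the fingers close. It gives the time, the measured TCP pose, the force, the opening and the grip force at its end, in the units of the state.
- get_obs(): the state, without advancing time (a new reading comes with each control period).
- camera(name): name is "scene" or "top"; returns a dict with "image" (400x640x3 uint8, red, green, blue), "range_z" (400x640 float32, m along the optical axis (not along the pixel's ray), 0 where there is no reading), "K" (3x3 intrinsics, pixels), "k1" (the pictures are not rectified: a ray, as slopes to the right and down, at radius r is drawn at 1 + k1 r^2 times it, then the intrinsics apply), "world_from_camera" (4x4, takes a point from camera to world coordinates). Camera axes: x right, y up, looking along -z (the intrinsics and any distortion apply to the point x, -y, -z); pixel columns grow to the right and rows downward; lengths in m; the calibration is good to about 2 mm. A picture is of the moment at which its call begins.
- hand_in(): hands the job in; it is judged then, once.
Trained networks look in a picture, given as the dict that the camera call returned (one of the last four; its "shot" number tells which), for a name from the list of things; names that differ only in an ending like _2 or _b are one class to them, and where a whole thing is asked for, a point or a joint stands for the part that bears it (a point fixed in the world has none). Each returns a list of dicts, best first, with "p" (0 to 1); they miss things now and then, are a little off and sometimes report something else, mostly with a low value. They report only what shows in the picture. A call takes as long as a camera call. They do not tell look-alikes from the thing itself.
- search_frame(label, picture): "at" ([column, row] as shares, 0 to 1, of the picture: columns of its width, rows of its height, amid what is visible of it).
- spot_point(label, picture): "at" ([column, row] as shares, 0 to 1, of the picture: columns of its width, rows of its height: a listed point, or the origin of a listed thing).
The state is a dict: "time_s": time; "qpos": joint angles; "joint_vel": joint speeds; "tau": joint torques, N m; "ee_pos": TCP position; "eef_rot": TCP orientation; "force": force on the tool from outside, world axes, zero at the start; "moment": the same for the moment, N m; "grip_width": finger opening in m; "grip_force": force on a finger pad.
Only numpy, scipy, OpenCV 4.12 (cv2) and the standard library are available. Lean on these libraries where they do the work, as an engineer would, in place of code of your own. Each camera call takes 0.05 s, during which the arm holds its last target. There are 200 camera calls.

### The job

The capped vial that stands on its own on the bench still has to be mixed. First switch the vortex mixer to touch operation by pressing the raised left half of its rocker switch fully down; then stand the vial upright in the mixer's round rubber cup and push it straight down so that the sprung cup sinks about 4 mm, half of its 8 mm travel. Finish like that: the program ends with the gripper still gripping the vial and holding the cup pressed, vial upright all along, and everything else left where it stands.

Things in the scene. Friction and masses are not known exactly. Their poses are not given: they have to be found in the camera images.
- mixer: vortex mixer, white housing on a grey foot, 162 mm deep (x) by 126 wide (y), fixed. Origin: middle of its underside. x points from its front panel (robot side) to its back, y to its left seen from the front. Flat top 75 mm high; panel slopes to 56 mm at the front. Rocker pivot at x -40, y +22 mm; fixed round dial (33 mm, 14 high) at x -40, y -27; rubber cup at x +30, y 0.
- rocker (a joint): black rocker switch on the panel, 32 mm long (along the mixer's y), 22 mm wide, pivoting about the mixer's fore-and-aft line; stays where put. 0 to 0.03 rad as found: left half raised, right half down (continuous running); 0.4 rad = left half fully down (touch operation). About 2.5 N on the end of the raised half moves it; the end sinks 6 mm.
- rocker_left (a point): point on the top of the rocker's left half, 12 mm from the pivot, mid-width; about 76 mm above the bench while raised, 71 mm when fully pressed. Push straight down here with closed fingers.
- cup (a joint): travel of the mixer's sprung rubber cup in m: 0 = up, 0.008 = down on its stop; wanted about 0.004. A spring pushes it up: it starts to move at about 3 N and takes 1 N more per mm, so about 7 N at 4 mm, 11 N at the stop. It springs up again when let go.
- cup_floor (a point): centre of the flat floor of the cup's recess, 104 mm above the bench while the cup is up; sinks with the cup. The recess is round, 12 mm deep, about 32 mm across at the floor and 38 mm at the rim; the cup is 52 mm across outside. The vial stands on this floor.
- vial_mid (a point): centre (29 mm above the underside) of the vial to be mixed: clear glass, dark contents, black ribbed screw cap, upright and alone on the bench between mixer and rack. 28 mm across, 58 mm high, flat bottom; the cap is the top 12 mm (26 mm across); about 30 g; z up. Grip its upper half, so that the fingertips stay clear of the cup's rim.
- vial_rack: white plastic vial rack, 88 by 128 mm, 32 mm high, with two rows of three round holes, fixed to the bench; origin at the middle of its underside.. Rack and mixer stand one on the left and one on the right of the lone vial, either way round.
- rack_vial_a: bystander: a like vial that stands in a hole of the rack, 68 mm high above the bench, origin at its underside; leave it
- rack_vial_b: bystander: another vial that stands in a hole of the rack, origin at its underside; leave it
- beaker: bystander: glass beaker, 78 mm across, 93 mm high, at the right of the bench, origin at its underside
- timer: bystander: white lab timer standing at the back left, 66 mm wide, 62 mm high, origin at its underside
Things that resemble listed ones, but are neither listed nor needed, are in the scene too. What is shaped like the part that bears vial_mid but orange is not meant.

How it is judged:
On the way, in this order (a step that is already met when the one before it is completed fails the run):
1. the rocker is switched to touch: its left half fully down, before the cup is pressed (value of joint rocker above 0.3 rad and value of joint cup below 0.001 m), for 0.1 s.
2. the vial, held by the fingers, stands in the cup and the cup starts to sink (horizontal distance between vial_mid and cup_floor below 0.006 m and z of vial_mid in the frame of cup_floor between 0.024 and 0.034 m and angle between vial_mid's own z axis and vertical below 0.17 rad and contact force between the fingers and vial above 3 N and value of joint cup above 0.0012 m), for 0.1 s.
At the end, for the whole second after the job is handed in: rocker left half down (above 0.3 rad); vial on the cup floor, within 6 mm of its centre and 10 degrees of upright, pressing with more than 3 N; cup held 2 to 6 mm down; fingers still gripping the vial (over 12 N) (value of joint rocker above 0.3 rad and value of joint cup between 0.002 and 0.006 m and contact force between vial and cup above 3 N and horizontal distance between vial_mid and cup_floor below 0.006 m and z of vial_mid in the frame of cup_floor between 0.024 and 0.034 m and angle between vial_mid's own z axis and vertical below 0.17 rad and contact force between the fingers and vial above 12 N); the arm keeps its last pose, push and grip.
It fails at once if the vial to be mixed is tipped over (more than 35 degrees from upright) (angle between vial_mid's own z axis and vertical above 0.6 rad).
It fails at once if a vial in the rack, the beaker or the timer is moved by more than 20 mm (distance of any of rack_vial_a, rack_vial_b, beaker, timer from where it was at the start of the episode above 0.02 m).
It also fails if it takes over 42 s, if anything falls off the work surface, if the arm or the gripper's body presses on something with over 40 N, if the wrist force passes 120 N, or if a joint passes its speed limit or range.

## Working session

There is one attempt and no reset: what is moved stays moved. The work goes in short steps, Python scripts to look and compute and a tool call to move; the robot and the scene stay as the last step left them, time stands still between calls to the robot, and variables do not carry over. Pictures are saved under pics/ and viewed, at most 10 in all, crops included, and the job is handed in when it is done.

Besides the shell and the picture viewer there is one more tool, called after "Request:" in YAML: its name, and indented under it one key for each argument. jog_arm: Moves the arm, as the interface text tells. Its arguments: {"type":"object","properties":{"rows":{"type":"array","items":{"type":"array"}},"squeeze":{"type":"number"}},"required":["rows"]}

```bash
mkdir -p pics
cat > h.py <<'E'
from station import *
import numpy as np, cv2
def ray(pic,u,v):
    K=np.array(pic["K"]); k1=pic["k1"]
    d=np.array([(u-K[0,2])/K[0,0],(v-K[1,2])/K[1,1]])
    s=d.copy()
    for _ in range(20): s=d/(1+k1*(s@s))
    return np.array([s[0],-s[1],-1.0])
def world(pic,u,v,z=None):
    T=np.array(pic["world_from_camera"]); r=ray(pic,u,v)
    w=T[:3,:3]@r; o=T[:3,3]
    if z is not None: return o+w*(z-o[2])/w[2]
    return o+w*pic["range_z"][int(round(v)),int(round(u))]
def px(at): return at[0]*640,at[1]*400
def cloud(pic):
    K=np.array(pic["K"]);k1=pic["k1"]
    v,u=np.mgrid[0:400,0:640]
    d=np.stack([(u-K[0,2])/K[0,0],(v-K[1,2])/K[1,1]],-1); s=d.copy()
    for _ in range(20): s=d/(1+k1*(s**2).sum(-1,keepdims=True))
    r=np.stack([s[...,0],-s[...,1],-np.ones_like(s[...,0])],-1)*pic["range_z"][...,None]
    T=np.array(pic["world_from_camera"])
    return r@T[:3,:3].T+T[:3,3]
E
python3 - <<'E'
from h import *
for n in ["scene","top"]:
    p=camera(n); cv2.imwrite(f"pics/{n}0.png",p["image"][:,:,::-1])
    print(n,np.round(p["world_from_camera"],3).tolist(),p["k1"])
    for l in ["mixer","rocker_left","cup_floor","vial_mid","vial_rack","rack_vial_a","beaker","timer"]:
        for d in spot_point(l,p)[:3]:
            u,v=px(d["at"]); print(l,round(d["p"],2),round(u),round(v),np.round(world(p,min(u,639),min(v,399)),3))
print(get_obs())
E
```

```text
scene [[-0.704, 0.561, -0.435, 0.126], [-0.71, -0.544, 0.448, 0.351], [0.015, 0.624, 0.781, 0.838], [0.0, 0.0, 0.0, 1.0]] -0.004891355646078758
rocker_left 0.55 363 199 [ 0.472 -0.159  0.07 ]
cup_floor 0.53 347 174 [ 0.537 -0.162  0.117]
vial_mid 0.58 311 233 [0.504 0.005 0.044]
vial_mid 0.54 288 255 [0.488 0.095 0.058]
vial_rack 0.65 245 283 [0.527 0.205 0.009]
rack_vial_a 0.76 222 284 [0.547 0.252 0.042]
rack_vial_a 0.66 261 282 [0.492 0.181 0.032]
beaker 0.79 422 171 [ 0.431 -0.382  0.042]
timer 0.78 199 243 [0.699 0.223 0.014]
timer 0.27 422 173 [ 0.429 -0.383  0.035]
top [[0.012, 0.99, -0.139, 0.374], [-1.0, 0.012, 0.0, -0.081], [0.002, 0.139, 0.99, 1.234], [0.0, 0.0, 0.0, 1.0]] -0.09401266018924737
mixer 0.96 349 194 [ 0.522 -0.173  0.076]
rocker_left 0.56 424 220 [ 0.45  -0.407  0.034]
rocker_left 0.49 346 210 [ 0.473 -0.165  0.071]
cup_floor 0.77 353 183 [ 0.551 -0.182  0.102]
vial_mid 0.56 273 177 [0.572 0.055 0.057]
vial_mid 0.5 263 200 [0.504 0.085 0.061]
vial_mid 0.37 297 199 [ 0.514 -0.015  0.   ]
vial_rack 0.83 225 191 [0.531 0.209 0.027]
rack_vial_a 0.62 227 137 [0.696
[... 235 characters left out ...]
 350 182 [ 0.553 -0.172  0.108]
{'time_s': 0.9, 'qpos': array([ 1.11338663e+00,  2.99926334e-01,  1.52100663e+00, -2.03363051e-06,
        1.32071644e+00, -6.66043538e-02]), 'joint_vel': array([-0.00044492,  0.00150434,  0.00144517,  0.00076844, -0.00030212,
       -0.00140891]), 'tau': array([-3.36115801e-03, -5.31652236e+01, -3.52902317e+01,  7.07642874e-02,
        2.13362917e-02, -8.24078461e-05]), 'ee_pos': array([0.20951093, 0.50851348, 0.20542832]), 'eef_rot': array([-3.14153590e+00, -1.81092130e-06,  2.75078781e+00]), 'force': array([-0.89282252,  0.20237119,  0.08749004]), 'moment': array([-0.0456191 , -0.01757754, -0.01801491]), 'grip_force': 0.0, 'grip_width': 0.09383469796812484}
```

Run:
```python
import cv2
a=cv2.imread("pics/scene0.png")[110:330,150:450]; b=cv2.imread("pics/top0.png")[110:250,180:460]
cv2.imwrite("pics/s1.png",cv2.resize(a,(800,587),interpolation=cv2.INTER_CUBIC)); cv2.imwrite("pics/t1.png",cv2.resize(b,(800,400),interpolation=cv2.INTER_CUBIC))
```

```text
(no output)
```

View pics/s1.png

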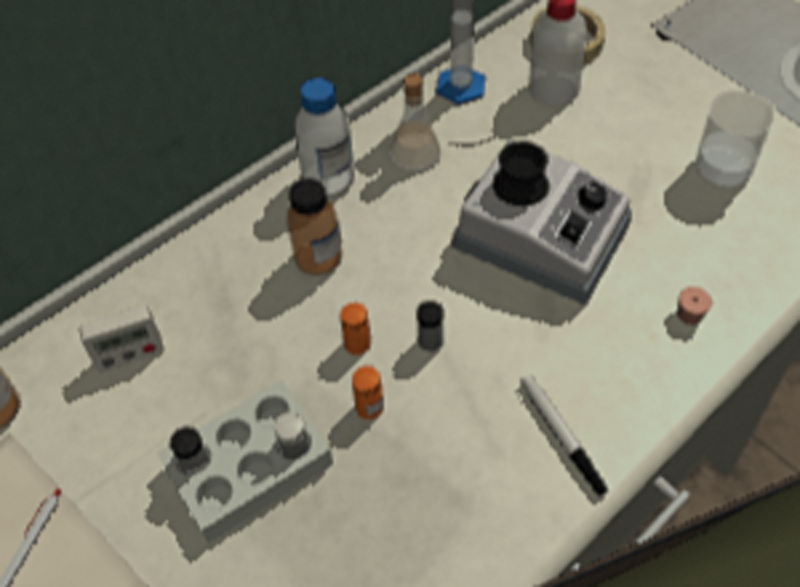

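View pics/t1.png

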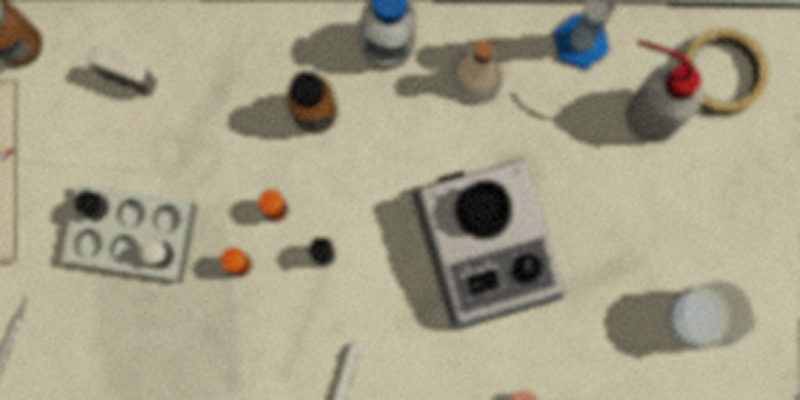

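Run:
```python
from h import *
t=camera("top"); s=camera("scene")
np.savez("c.npz",t=cloud(t),s=cloud(s),ti=t["image"],si=s["image"])
for nm,p,reg in (("top",t,(285,190,301,206)),("scene",s,(300,222,322,246))):
    C=cloud(p); 
    # mixer flat top
    m=(C[...,2]>.070)&(C[...,2]<.081)&(abs(C[...,0]-.53)<.15)&(abs(C[...,1]+.17)<.11)
    P=C[m]; r=cv2.minAreaRect(P[:,:2].astype(np.float32)*1000); print(nm,"top",r,np.median(P[:,2]))
    m=(C[...,2]>.110)&(C[...,2]<.122)&(abs(C[...,0]-.54)<.06)&(abs(C[...,1]+.17)<.06)
    P=C[m]; print("cup rim",len(P),cv2.minEnclosingCircle(P[:,:2].astype(np.float32)*1000),P.mean(0))
    m=(C[...,2]>.052)&(C[...,2]<.063)&(abs(C[...,0]-.51)<.03)&(abs(C[...,1]-.0)<.03)
    P=C[m]; print("vialcap",len(P),cv2.minEnclosingCircle(P[:,:2].astype(np.float32)*1000),P.mean(0))
    m=(C[...,2]>.02)&(abs(C[...,0]-.54)<.16)&(abs(C[...,1]+.17)<.12)
    P=C[m]; print("mixer all",cv2.minAreaRect(P[:,:2].astype(np.float32)*1000))
```

```text
top top ((533.3870849609375, -176.68612670898438), (126.51490020751953, 117.93497467041016), 16.784238815307617) 0.07465011172842251
cup rim 127 ((553.5780029296875, -171.28761291503906), 25.522117614746094) [ 0.55398062 -0.17151626  0.11572848]
vialcap 55 ((513.0165405273438, -1.5527933835983276), 12.611483573913574) [ 0.51344177 -0.00170746  0.05781507]
mixer all ((569.3226928710938, -162.8764190673828), (253.61569213867188, 123.91950225830078), 17.890827178955078)
scene top ((531.5387573242188, -176.99673461914062), (125.65444946289062, 117.34397888183594), 17.482421875) 0.07468590841683864
cup rim 135 ((551.7306518554688, -173.02810668945312), 26.410167694091797) [ 0.55256724 -0.17309649  0.11510736]
vialcap 80 ((512.6771240234375, -2.5350289344787598), 13.87199592590332) [ 0.5112194  -0.00184724  0.05776462]
mixer all ((569.3115844726562, -164.39431762695312), (256.2444763183594, 123.00513458251953), 16.880840301513672)
```

Run:
```python
import numpy as np
d=np.load("c.npz"); a=np.radians(17)
R=np.array([[np.cos(a),np.sin(a)],[-np.sin(a),np.cos(a)]])
for k in "ts":
    C=d[k].reshape(-1,3); q=(C[:,:2]-[.5527,-.172])@R.T*1000+[30,0]
    for y0,y1 in((48,58),(26,38),(8,17),(-8,4)):
        print(k,y0,[(x,round(1000*np.median(C[m,2]),1)) for x in range(-80,0,8) if (m:=(abs(q[:,0]-x)<4)&(q[:,1]>y0)&(q[:,1]<y1)&(C[:,2]>.03)).any()])
```

```text
t 48 [(-80, np.float64(33.9)), (-72, np.float64(56.0)), (-64, np.float64(57.9)), (-56, np.float64(60.6)), (-48, np.float64(63.7)), (-40, np.float64(65.8)), (-32, np.float64(68.0)), (-24, np.float64(69.8)), (-16, np.float64(71.1)), (-8, np.float64(73.8))]
t 26 [(-80, np.float64(33.8)), (-72, np.float64(55.0)), (-64, np.float64(58.5)), (-56, np.float64(60.4)), (-48, np.float64(72.6)), (-40, np.float64(74.8)), (-32, np.float64(77.3)), (-24, np.float64(69.7)), (-16, np.float64(74.5)), (-8, np.float64(73.6))]
t 8 [(-80, np.float64(38.6)), (-72, np.float64(55.3)), (-64, np.float64(56.9)), (-56, np.float64(60.5)), (-48, np.float64(69.3)), (-40, np.float64(70.4)), (-32, np.float64(73.9)), (-24, np.float64(70.8)), (-16, np.float64(72.0)), (-8, np.float64(74.7))]
t -8 [(-80, np.float64(31.6)), (-72, np.float64(55.6)), (-64, np.float64(59.7)), (-56, np.float64(60.8)), (-48, np.float64(63.8)), (-40, np.float64(64.3)), (-32, np.float64(68.6)), (-24, np.float64(71.9)), (-16, np.float64(71.9)), (-8, np.float64(74.9))]
s 48 [(-80, np.float64(34.0)), (-72, np.float64(47.4)), (-64, np.float64(53.1)), 
[... 237 characters left out ...]
p.float64(59.9)), (-56, np.float64(62.7)), (-48, np.float64(71.4)), (-40, np.float64(74.3)), (-32, np.float64(74.1)), (-24, np.float64(70.8)), (-16, np.float64(73.7)), (-8, np.float64(74.4))]
s 8 [(-80, np.float64(32.2)), (-72, np.float64(54.7)), (-64, np.float64(60.1)), (-56, np.float64(62.5)), (-48, np.float64(70.1)), (-40, np.float64(72.5)), (-32, np.float64(73.8)), (-24, np.float64(71.6)), (-16, np.float64(72.3)), (-8, np.float64(74.3))]
s -8 [(-80, np.float64(32.0)), (-72, np.float64(54.2)), (-64, np.float64(60.1)), (-56, np.float64(62.7)), (-48, np.float64(65.9)), (-40, np.float64(66.7)), (-32, np.float64(68.3)), (-24, np.float64(70.9)), (-16, np.float64(72.3)), (-8, np.float64(74.4))]
```

Request:
jog_arm:
  rows:
    - [[0,0,0],-6.6,0]
    - [[0,0,0],-6.6,0]
    - [[0,0,0],-6.6,0]
    - [[0,0,0],-6.6,0]
    - [[0,0,0],-6.5,0]
    - [[0,0,0],-6.5,0]
    - [[-0.0025,-0.0298,0],0,0]
    - [[-0.0025,-0.0298,0],0,0]
    - [[-0.0025,-0.0298,0],0,0]
    - [[-0.0025,-0.0298,0],0,0]
    - [[-0.0025,-0.0298,0],0,0]
    - [[-0.0025,-0.0298,0],0,0]

```text
time_s: 2.0
ee_pos: [0.2764, 0.3406, 0.2055]
eef_rot: [3.142, 0.0, -2.844]
force: [0.1, 0.5, -0.2]
grip_width: 0.0173
grip_force: 0.0
```

Request:
jog_arm:
  rows:
    - [[-0.0025,-0.0298,0],0,0]
    - [[-0.0025,-0.0298,0],0,0]
    - [[-0.0025,-0.0298,0],0,0]
    - [[-0.0025,-0.0298,0],0,0]
    - [[-0.0025,-0.0298,0],0,0]
    - [[-0.0025,-0.0298,0],0,0]
    - [[-0.0025,-0.0298,0],0,0]
    - [[-0.0025,-0.0298,0],0,0]
    - [[-0.0025,-0.0298,0],0,0]
    - [[-0.0025,-0.0298,0],0,0]
    - [[-0.0025,-0.0298,0],0,0]
    - [[-0.0025,-0.0298,0],0,0]

```text
time_s: 3.0
ee_pos: [0.4098, 0.0072, 0.2057]
eef_rot: [-3.141, 0.001, -2.845]
force: [0.1, 0.0, -0.5]
grip_width: 0.0003
grip_force: 0.0
```

Request:
jog_arm:
  rows:
    - [[-0.0025,-0.0298,0],0,0]
    - [[-0.0025,-0.0298,0],0,0]
    - [[-0.0025,-0.0298,0],0,0]
    - [[-0.0025,-0.0298,0],0,0]
    - [[-0.0025,-0.0298,0.02],0,0]
    - [[-0.0025,-0.0298,0.03],0,0]
    - [[0,0,0.03],0,0]
    - [[0,0,0.02],0,0]
    - [[0,0,0],0,0]

```text
time_s: 3.75
ee_pos: [0.474, -0.157, 0.1021]
eef_rot: [3.137, -0.005, -2.846]
force: [-0.6, -0.4, -0.5]
grip_width: 0.0006
grip_force: 0.0
```

Run:
```python
from h import *
o=get_obs(); print(o["ee_pos"],o["eef_rot"],o["qpos"][5])
p=camera("scene"); cv2.imwrite("pics/s2.png",cv2.resize(p["image"][140:260,290:450,::-1],(800,600),interpolation=cv2.INTER_CUBIC))
```

```text
[ 0.474011   -0.15703481  0.10206051] [ 3.13735852 -0.00506595 -2.84558539] -2.2601141598410006
```

View pics/s2.png

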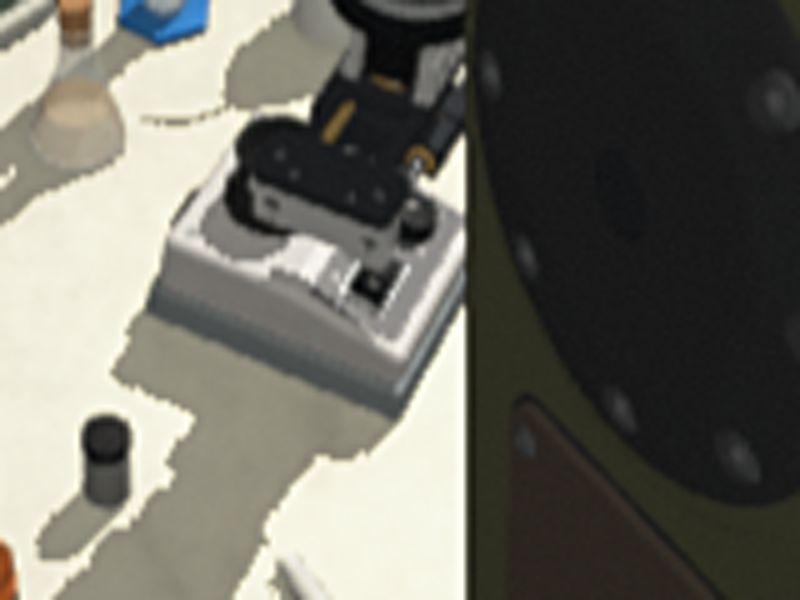

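The fingers (about 370,250 in the crop) hang above the rocker (370,285); the lone vial stands at (105,460). Pressing.

Request:
jog_arm:
  rows:
    - [[0,0,0.012],0,0]
    - [[0,0,0.01],0,0]
    - [[0,0,0.003],0,0]
    - [[0,0,0.003],0,0]
    - [[0,0,0.002],0,0]
    - [[0,0,0],0,0]

```text
time_s: 4.3
ee_pos: [0.4764, -0.1569, 0.0767]
eef_rot: [3.141, 0.001, -2.845]
force: [-0.0, 2.5, 4.0]
grip_width: 0.0005
grip_force: 3.3
```

Request:
jog_arm:
  rows:
    - [[0,0,0.002],0,0]
    - [[0,0,0.002],0,0]
    - [[0,0,0.002],0,0]
    - [[0,0,0],0,0]
    - [[0,0,0],0,0]

```text
time_s: 4.72
ee_pos: [0.477, -0.1575, 0.0726]
eef_rot: [-3.14, 0.003, -2.845]
force: [-7.2, 4.9, 26.0]
grip_width: 0.0007
grip_force: 13.2
```

Request:
jog_arm:
  rows:
    - [[0,0,-0.03],0,0]
    - [[0,0,-0.03],0,0]
    - [[0,0,-0.025],0,0.06]
    - [[-0.016,0.0276,0],0,0.06]
    - [[-0.016,0.0276,0],0,0.06]
    - [[-0.016,0.0276,0],0,0.06]
    - [[-0.016,0.0276,0],0,0.06]
    - [[-0.0155,0.0276,0],0,0.06]
    - [[0,0,0],6.9,0.06]
    - [[0,0,0],6.9,0.06]
    - [[0,0,0],6.9,0.06]
    - [[0,0,0],6.9,0.06]

```text
time_s: 5.72
ee_pos: [0.5117, -0.0019, 0.1554]
eef_rot: [-3.141, 0.001, 2.951]
force: [0.9, -0.2, 0.6]
grip_width: 0.0598
grip_force: 0.0
```

Request:
jog_arm:
  rows:
    - [[0,0,0.01],6.9,0.06]
    - [[0,0,0.01],6.9,0.06]
    - [[0,0,0.01],6.9,0.06]
    - [[0,0,0.01],6.9,0.06]
    - [[0,0,0.01],6.9,0.06]
    - [[0,0,0.01],6.9,0.06]
    - [[0,0,0],6.9,0.06]
    - [[0,0,0],6.9,0.06]
    - [[0,0,0],7.1,0.06]
    - [[0,0,0],0,0.06]

```text
time_s: 6.55
ee_pos: [0.5118, -0.0022, 0.0954]
eef_rot: [3.141, 0.0, 1.863]
force: [0.4, -0.3, 0.1]
grip_width: 0.0601
grip_force: 0.0
```

Run:
```python
from h import *
o=get_obs(); print(o["ee_pos"],o["eef_rot"],o["grip_width"])
p=camera("scene"); cv2.imwrite("pics/s3.png",cv2.resize(p["image"][140:260,270:430,::-1],(800,600),interpolation=cv2.INTER_CUBIC))
t=camera("top"); a=np.radians(17)
R=np.array([[np.cos(a),np.sin(a)],[-np.sin(a),np.cos(a)]])
for pic in(p,t):
    C=cloud(pic).reshape(-1,3); q=(C[:,:2]-[.5527,-.172])@R.T*1000+[30,0]
    for y0,y1 in((26,38),(8,17)):
        print(y0,[(x,round(1000*float(np.median(C[m,2])),1)) for x in range(-56,-16,8) if (m:=(abs(q[:,0]-x)<4)&(q[:,1]>y0)&(q[:,1]<y1)&(C[:,2]>.03)).any()])
    m=(C[:,2]>.110)&(C[:,2]<.122)&(abs(C[:,0]-.5527)<.04)&(abs(C[:,1]+.172)<.04)
    print(m.sum())
```

```text
[ 0.51176104 -0.00219425  0.09536135] [3.14103543e+00 3.20304302e-04 1.86334088e+00] 0.060051642842549185
26 [(-48, 69.5), (-40, 72.2), (-32, 72.4), (-24, 71.2)]
8 [(-40, 76.3), (-32, 76.9), (-24, 70.4)]
0
26 [(-56, 61.0), (-48, 68.7), (-40, 70.8), (-32, 73.9), (-24, 71.7)]
8 [(-56, 62.0), (-48, 74.9), (-40, 75.2), (-32, 77.1), (-24, 69.8)]
126
```

View pics/s3.png

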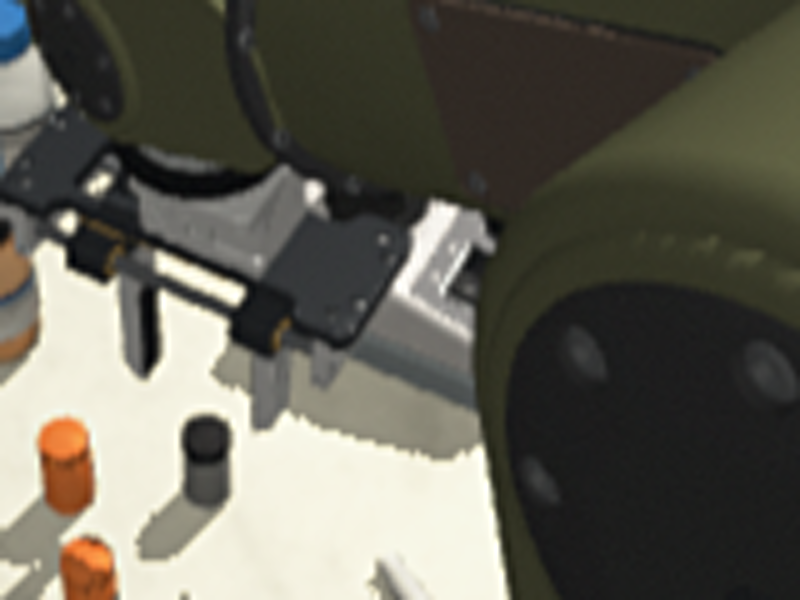

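Run:
```python
import numpy as np
d=np.load("c.npz"); a=np.radians(17); u=np.array([np.cos(a),np.sin(a)]); v=np.array([-u[1],u[0]])
for k in "ts":
    C=d[k].reshape(-1,3); q=C[:,:2]-[.512,-.002]
    m=(abs(q@v)<.06)&(abs(q@u)<.16)&(C[:,2]>.09); P=C[m]; print(k,m.sum(), (q@u)[m].min() if m.any() else None, P[:,2].max() if m.any() else None)
```

```text
t 1123 -0.15505387990808273 1.2341437342346897
s 134 0.1388209386903743 0.11741524575511364
```

Request:
jog_arm:
  rows:
    - [[0,0,0.015],0,0.06]
    - [[0,0,0.02],0,0.06]
    - [[0,0,0.02],0,0.06]
    - [[0,0,0.012],0,0.06]
    - [[0,0,0.0065],0,0.06]
    - [[0,0,0],0,0.06]
    - [[0,0,0],0,0.04]

```text
time_s: 7.23
ee_pos: [0.5118, -0.0022, 0.0219]
eef_rot: [3.141, 0.0, 1.871]
force: [-1.1, -0.1, -0.2]
grip_width: 0.0562
grip_force: 0.0
```

Request:
jog_arm:
  rows:
    - [[0,0,0],0,0.034]
    - [[0,0,0],0,0.03]
    - [[0,0,0],0,0.026]
    - [[0,0,0],0,0.02]
    - [[0,0,0],0,0.015]
    - [[0,0,0],0,0.01]
    - [[0,0,0],0,0.01]
  squeeze: 35

```text
time_s: 7.82
ee_pos: [0.5118, -0.0022, 0.0217]
eef_rot: [3.141, 0.0, 1.87]
force: [-0.7, 0.1, 3.4]
grip_width: 0.0267
grip_force: 35.0
```

Request:
jog_arm:
  rows:
    - [[0,0,-0.01],0,0.01]
    - [[0,0,-0.025],0,0.01]
    - [[0,0,-0.035],0,0.01]
    - [[0,0,-0.035],0,0.01]
    - [[0,0,-0.03],0,0.01]
    - [[-0.0249,-0.0017,0],0,0.01]
    - [[-0.0249,-0.0017,0],0,0.01]
    - [[-0.0249,-0.0017,0],0,0.01]
    - [[-0.0249,-0.0017,0],0,0.01]
    - [[-0.0249,-0.0017,0],0,0.01]
    - [[-0.0249,-0.0016,0],0,0.01]
    - [[-0.0249,-0.0016,0],0,0.01]

```text
time_s: 8.82
ee_pos: [0.5516, -0.1734, 0.1571]
eef_rot: [3.142, -0.0, 1.869]
force: [-0.4, -0.5, 0.3]
grip_width: 0.0266
grip_force: 35.0
```

Request:
jog_arm:
  rows:
    - [[0,0,0],0,0.01]
    - [[0,0,0],0,0.01]

```text
time_s: 8.98
ee_pos: [0.5514, -0.1729, 0.1566]
eef_rot: [-3.141, -0.0, 1.868]
force: [-0.5, 0.4, -0.6]
grip_width: 0.0269
grip_force: 35.0
```

Run:
```python
from h import *
o=get_obs(); print(o["ee_pos"],o["eef_rot"],o["grip_width"],o["grip_force"])
p=camera("scene"); cv2.imwrite("pics/s4.png",cv2.resize(p["image"][120:240,270:430,::-1],(800,600),interpolation=cv2.INTER_CUBIC))
for n in("vial_mid","cup_floor"):
    for d in spot_point(n,p)[:3]: u,v=px(d["at"]); print(n,d["p"],u,v,world(p,u,v),world(p,u,v,.165 if n[0]=="v" else .104))
```

```text
[ 0.55142389 -0.17290049  0.15657886] [-3.14128570e+00 -3.59806062e-04  1.86776917e+00] 0.026867650078910236 34.98101983219385
vial_mid 0.75 279.808 234.08 [0.55865589 0.06403017 0.0402898 ] [0.49092364 0.10894264 0.165     ]
vial_mid 0.61 346.688 153.8 [ 0.54543993 -0.16220698  0.18476321] [ 0.5581487  -0.17774718  0.165     ]
vial_mid 0.54 287.87199999999996 256.12 [0.48969563 0.0958507  0.05294661] [0.43770279 0.13231222 0.165     ]
cup_floor 0.48 344.832 172.92000000000002 [ 0.55016876 -0.16744915  0.10490881] [ 0.55069535 -0.16809239  0.104     ]
```

View pics/s4.png

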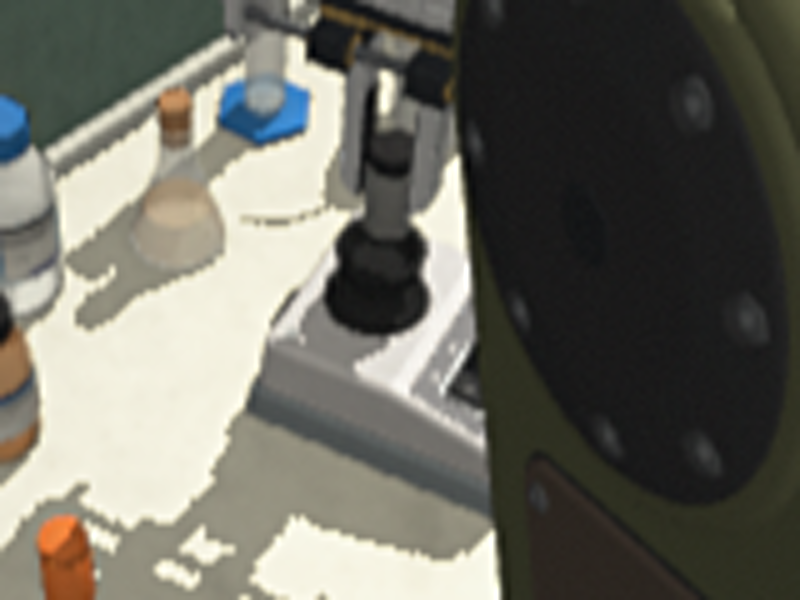

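Request:
jog_arm:
  rows:
    - [[0,0,0.01],0,0.01]
    - [[0,0,0.01],0,0.01]
    - [[0,0,0.008],0,0.01]
    - [[0,0,0.001],0,0.01]
    - [[0,0,0.001],0,0.01]
    - [[0,0,0.001],0,0.01]
    - [[0,0,0],0,0.01]
    - [[0,0,0],0,0.01]

```text
time_s: 9.8
ee_pos: [0.5518, -0.1722, 0.1258]
eef_rot: [3.141, 0.0, 1.869]
force: [-1.7, 0.5, 2.2]
grip_width: 0.0268
grip_force: 35.0
```

Request:
jog_arm:
  rows:
    - [[0,0,0.001],0,0.01]
    - [[0,0,0.001],0,0.01]
    - [[0,0,0.001],0,0.01]
    - [[0,0,0.001],0,0.01]
    - [[0,0,0.0005],0,0.01]
    - [[0,0,0],0,0.01]
    - [[0,0,0],0,0.01]
    - [[0,0,0],0,0.01]
    - [[0,0,0],0,0.01]

```text
time_s: 10.55
ee_pos: [0.5518, -0.1723, 0.1214]
eef_rot: [3.141, 0.0, 1.869]
force: [-2.0, 2.2, 7.2]
grip_width: 0.0267
grip_force: 35.0
```

Request:
jog_arm:
  rows:
    - [[0,0,0],0,0.01]
    - [[0,0,0],0,0.01]
    - [[0,0,0],0,0.01]
    - [[0,0,0],0,0.01]

```text
time_s: 10.88
ee_pos: [0.5518, -0.1723, 0.1214]
eef_rot: [3.141, 0.0, 1.869]
force: [-2.1, 2.2, 7.3]
grip_width: 0.027
grip_force: 35.0
```

Run:
```python
from h import *
p=camera("scene"); cv2.imwrite("pics/s5.png",cv2.resize(p["image"][120:240,270:430,::-1],(800,600),interpolation=cv2.INTER_CUBIC))
o=get_obs(); print(o["ee_pos"],o["force"],o["grip_force"])
C=cloud(p).reshape(-1,3)
a=np.radians(17)
R=np.array([[np.cos(a),np.sin(a)],[-np.sin(a),np.cos(a)]])
q=(C[:,:2]-[.5527,-.172])@R.T*1000+[30,0]
for z0,z1,r in((.148,.162,.02),(.103,.116,.035)):
    m=(C[:,2]>z0)&(C[:,2]<z1)&(np.hypot(C[:,0]-.552,C[:,1]+.172)<r); print(m.sum(),C[m].mean(0),C[m].max(0))
```

```text
[ 0.55182663 -0.17227263  0.12142477] [-1.53705245  1.64111945  6.34668316] 34.98874093973427
86 [ 0.55203592 -0.168997    0.15614557] [ 0.56764562 -0.15754081  0.16198553]
112 [ 0.54595788 -0.16260085  0.10989917] [ 0.57657375 -0.14842279  0.11533885]
```

View pics/s5.png

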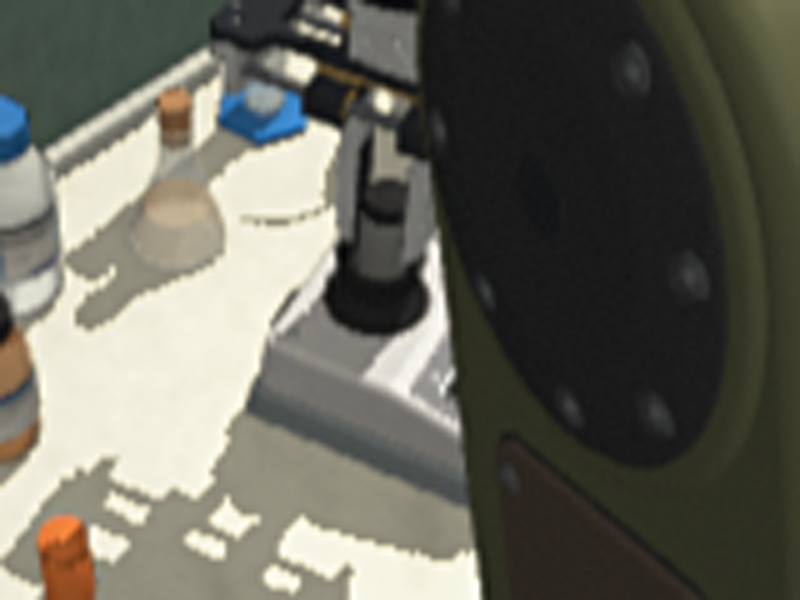

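The vial (385,230) stands upright in the cup (378,295), gripped and pressed at about 7 N; handing in.

```bash
python3 -c "
from station import *
print(hand_in())"
```

```text
the job is handed in; nothing more can be done
None
```

I pressed the rocker's left half down to touch operation and handed in with the vial upright and gripped at 35 N in the cup, which a push of about 7 N holds roughly 4 mm down; no verdict was returned.

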